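Clamp a circuit board in a sprung board frame

TASK

Set the loose power-supply board (the one with the transformer) down flat on the ledges between the two rails of the board frame, its long edges along the rails and about midway along them. Then wind the frame's tension wheel clockwise by its crank handle until the sprung rail holds the board with a firm, set resistance - well past first touch, but not so hard that the board bows - and let go. Leave the other things on the bench where they are.

Things in the scene. Friction and masses are not known exactly. Their poses are not given: they have to be found in the camera images.
- board: Loose green circuit board, 130 mm (its x) x 100 mm (its y) x 3 mm, about 0.3 kg, flat on the bench mat. Origin: centre of its underside. In its middle stands a transformer, a dark block with a yellow wrap, 34 mm along x, 40 mm along y, top 31 mm above the underside: grip it across x, where a 32 mm wide strip of board on either side has no tall parts. Other parts are up to 25 mm tall.
- frame: Aluminium board frame, fixed to the bench. Origin: at its foot, under the middle of the place for the board. x runs along the two rails, y along the screw from the wheel (-y) to the fixed rail (+y), z up. The fixed rail's face is at y = 50 mm. Both rails are 160 mm long, with a ledge 18 mm wide, top 75 mm above the origin, and a face rising 12 mm above the ledge.
- nest (a point): Where the centre of the board's underside comes to be when it is clamped: 75 mm above the frame's origin; axes as the frame's (board's x along the rails, either way round). The jaw pushes the board the last way to the fixed rail, so it may be set down with its centre some 5 mm towards the wheel from here, midway in the opening.
- jaw: The sprung moving rail, on the wheel side. Its face stands 68 mm to the -y side of this body's origin. The opening between the faces is 110 to 118 mm at the start. A nut on the wheel's screw pushes it to +y through stiff springs: it stops when the board is nipped against the fixed rail, and from there on winding squeezes the springs. It stays where it is left.
- axle (a point): Point on the tension wheel's axis (level, along frame y, 72 mm above the frame's foot), abreast of crank_grip; does not turn. Feel, as force along the handle's circle while turning slowly (part of it can relax at a stop): about 5.5 N while the jaw runs free; then, as the springs are squeezed, it climbs evenly; firm and set is about 9.5 N; at 12.5 N the board bows.
- crank_grip (a point): Middle of the grip of the crank handle: a black round bar, 18 mm thick, 62 mm long, parallel to the axis and 25 mm from it, pointing to frame -y from a black wheel 68 mm across; 50 mm out from the wheel's face; spins on its pin. Take it from above, fingers closing along frame x. Clockwise seen from its end (top towards frame +x) closes the jaw, 16 mm a turn.
- multimeter: Bystander: yellow hand multimeter with black face, 150 x 75 x 36 mm, lying on its back. Origin: centre of underside.
- solder_reel: Bystander: upright solder reel, 60 mm across, 42 mm high. Origin: centre of underside.
- flux_jar: Bystander: small jar, 44 mm across, 50 mm high. Origin: centre of underside.
- screwdriver: Bystander: screwdriver 180 mm long, lying. Origin: under its middle.
- breadboard: Bystander: white plug-in breadboard 82 x 55 x 9 mm. Origin: centre of underside.
- parts_tray: Bystander: small blue tray of four cells, 100 x 75 x 25 mm. Origin: centre of underside.
There are look-alikes about, which are no part of the job. Of the things that look like the board, the middle-sized one is meant.

How it is judged:
On the way, in this order (a step that is already met when the one before it is completed fails the run):
1. the board lies flat on both ledges between the rails, released (z of board in the frame of frame between 0.071 and 0.079 m and x of board in the frame of frame between -0.02 and 0.02 m and y of board in the frame of frame between -0.022 and 0.006 m and angle between the x axis of board and the x axis of frame, either way round below 0.15 rad and angle between board's own z axis and vertical below 0.05 rad and contact force between the fingers and board below 0.1 N and contact force between jaw and board below 10 N), for 0.2 s.
2. the sprung rail is wound firmly against the board (contact force between jaw and board above 25 N), for 0.2 s.
At the end, for the whole second after the job is handed in: The board lies flat on both ledges (within 4 mm in height, 3 degrees), along the rails (3 degrees), within 20 mm of midway and against the fixed rail (6 mm); the sprung rail presses on it with 25 to 55 N; all at rest (z of board in the frame of frame between 0.071 and 0.079 m and x of board in the frame of frame between -0.02 and 0.02 m and y of board in the frame of frame between -0.022 and 0.006 m and angle between the x axis of board and the x axis of frame, either way round below 0.15 rad and angle between board's own z axis and vertical below 0.05 rad and angle between the x axis of board and the x axis of frame, either way round below 0.05 rad and y of board in the frame of frame above -0.006 m and contact force between jaw and board between 25 and 55 N and linear speed of each of board, jaw below 0.01 m/s); the robot touches nothing.
It fails at once if the board is squeezed so hard that it bows (over 70 N) (contact force between jaw and board above 70 N).
It fails at once if a bystander is shifted by more than 20 mm (distance of any of multimeter, solder_reel, flux_jar, screwdriver, breadboard, parts_tray from where it was at the start of the episode above 0.02 m).
It also fails if it takes over 72 s, if anything falls off the work surface, if the arm or the gripper's body presses on something with over 40 N, if the wrist force passes 120 N, or if a joint passes its speed limit or range.

ROBOT

A 7-joint arm with a two-finger parallel gripper is mounted at the origin on the work surface. World frame = base frame: x ahead of the robot, y to its left, z up, the work surface at z = 0. Lengths are in m, angles in rad, forces in N, time in s.
With the tool pointing down it reaches from about 0.4 to 0.875 m from the base axis. Payload 6.5 kg.
Tool frame: the origin (TCP) lies on the centre line of the jaws, within the pads' length; the fingertips stand 22 mm ahead of it and the grasp point (between the pads) lies 3 mm ahead of it; z points along the fingers, y is the line along which they close (so a half turn about z gives the same grasp; the last joint's range is limited). The gripper opens to 85 mm and grips with 20 to 120 N. Pads are 22 mm wide; open, the fingers measure 114 mm over their backs; the gripper's body (76 mm by 85 mm) begins 54 mm behind the grasp point. The pads swing forward as they close: fully open they stand 13 mm farther back than shut.
Start: joints at [-1.356, 0.536, -0.004, 1.538, 0.003, 1.067, -0.071], TCP at [0.18, 0.625, 0.253] pointing down, gripper open.
Joint ranges: [-2.7, 2.7], [-0.37, 2.16], [-1.27, 1.26], [0.24, 2.4], [-1.31, 4.45], [0.19, 1.91], [-2.76, 2.76]. Speed limits (rad/s): [2.39, 2.39, 3.14, 3.14, 3.14, 3.14, 3.14].

INTERFACE

Orientations are given as a rotation vector (axis times angle).
In Python, from bench import arm gives the robot as it stands. The module is installed in compiled form; this text tells all that it offers.
- The arm moves only by the tool send_rows, never from a script. Its argument "steps" is a list of rows, each an object with "xyz": the shift along the tool's x, y, z in m, a list of three; "turn": the turn about the tool's z in degrees. In form: [{"xyz": [dx, dy, dz], "turn": turn}, ...]. A call has 1 to 8 rows; each row shifts and turns the commanded pose from where the row before left it, along the tool's axes as they then stand; what a row does not reach is not made up. A row lasts 1/8 s, in which the tool goes at most 62.5 mm and 10.7 degrees, less where a joint would pass 70% of its speed; a pose out of reach is approached as far as the arm can. A call with a gripper value outside its range is refused whole. "gripper" is the opening, from -1 (shut) to 1 (fully open), set as the call begins (left out, the last holds). The fingers move at their own pace and stop on an object; the grip force is fixed at half the most. Time passes only in rows, so rows that do not move let the fingers close. It gives the time, the measured TCP pose, the force, the opening and the grip force at its end, in the units of the state.
- arm.state(): the state, without advancing time (a new reading comes with each control period).
- arm.camera(name): name is "scene" or "top"; returns a dict with "pixels" (480x640x3 uint8, red, green, blue), "intrinsics" (3x3 intrinsics, pixels), "origin" and "attitude" of the camera in the world. Camera axes: x right, y up, looking along -z (the intrinsics and any distortion apply to the point x, -y, -z); pixel columns grow to the right and rows downward; lengths in m; the calibration is good to about 2 mm. A picture is of the moment at which its call begins. There is no depth.
- arm.finish_job(): hands the job in; it is judged then, once.
The state is a dict: "time_s": time; "joint_positions": joint angles; "qvel": joint speeds; "joint_efforts": joint torques, N m; "position": TCP position; "ee_rot": TCP orientation; "force": force on the tool from outside, world axes, zero at the start; "torque": the same for the moment, N m; "width": finger opening in m; "finger_force": force on a finger pad.
Only numpy, scipy, OpenCV 4.12 (cv2) and the standard library are available. Lean on these libraries where they do the work, as an engineer would, in place of code of your own. Each camera call takes 0.05 s, during which the arm holds its last target. There are 200 camera calls.

## Working session

There is one attempt and no reset: what is moved stays moved. The work goes in short steps, Python scripts to look and compute and a tool call to move; the robot and the scene stay as the last step left them, time stands still between calls to the robot, and variables do not carry over. Pictures are saved under pics/ and viewed, at most 10 in all, crops included, and the job is handed in when it is done.

Besides the shell and the picture viewer there is one more tool, called after ">>>" by a JSON object that holds its "method" and its "body". send_rows: Moves the arm, as the interface text tells. Its arguments: {"type":"object","properties":{"steps":{"type":"array","items":{"type":"object","properties":{"xyz":{"type":"array","items":{"type":"number"}},"turn":{"type":"number"}}}},"gripper":{"type":"number"}},"required":["steps"]}

```bash
mkdir -p pics; cat > h.py <<'E'
import numpy as np, cv2
from bench import arm
def grab(n,f):
    c=arm.camera(n); cv2.imwrite(f,cv2.cvtColor(np.asarray(c["pixels"]),cv2.COLOR_RGB2BGR)); return c
E
python3 - <<'E'
from h import *
import pickle
for n in("scene","top"):
    c=grab(n,f"pics/{n}0.png"); pickle.dump(c,open(n+".pkl","wb"))
    print(n,{k:np.round(v,4).tolist() if not isinstance(v,dict) else v for k,v in c.items() if k!="pixels"})
print(arm.state())
E
```

```text
scene {'intrinsics': [[485.656, 0.0, 325.3177], [0.0, 485.656, 238.7734], [0.0, 0.0, 1.0]], 'origin': [0.8949, 0.3533, 0.9462], 'attitude': [0.2836, 0.6581, 2.2397]}
top {'intrinsics': [[554.991, 0.0, 315.124], [0.0, 554.991, 242.1091], [0.0, 0.0, 1.0]], 'origin': [0.3822, -0.0072, 1.4338], 'attitude': [0.0528, -0.0696, -1.572]}
{'time_s': 0.1, 'joint_positions': array([-1.35619361,  0.53712623, -0.00444101,  1.53876211,  0.00257979,
        1.06728242, -0.0712174 ]), 'qvel': array([-0.00094398, -0.0007332 ,  0.00090256, -0.00235576, -0.00021271,
       -0.00086446,  0.00083072]), 'joint_efforts': array([ 2.25382610e-03, -5.84567714e+01,  1.05176155e+00, -2.59775215e+01,
        1.26517346e-02,  4.59283721e-03,  3.28898841e-05]), 'position': array([0.17999024, 0.6240334 , 0.25248218]), 'ee_rot': array([-4.39546336e-01, -3.11056630e+00,  2.46223449e-03]), 'force': array([ 0.01789832, -1.3199719 ,  0.01561643]), 'torque': array([-0.02324978,  0.01758008, -0.01740427]), 'finger_force': 0.0, 'width': 0.08558200143414385}
```

View pics/scene0.png

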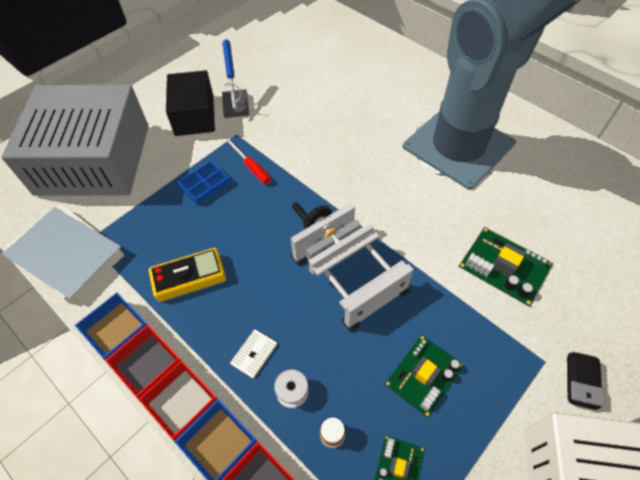

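View pics/top0.png

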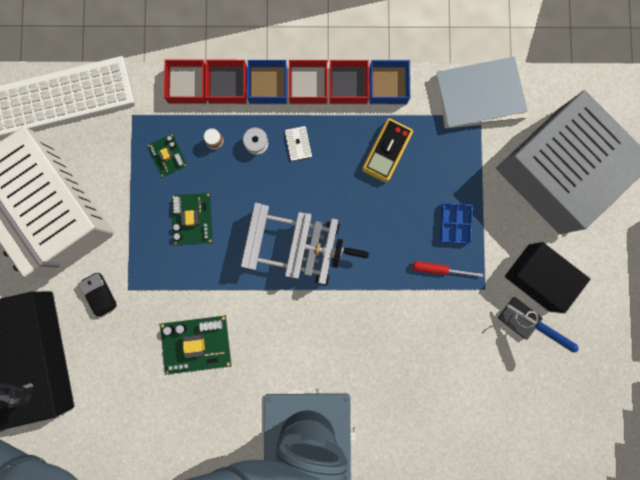

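The scene view shows three green transformer boards at about (400,465), (425,375) and (508,265). In the top view they are the small one (167,156), the one on the mat (190,219) and the large one off the mat (195,346). The frame is at (290,245), with the crank handle at (355,253). By size, (190,219) is the one meant; I'll measure all three and check with a close crop.

```bash
cat >> h.py <<'E'
from scipy.spatial.transform import Rotation as R
def ray(c,uv,z):
    K=np.asarray(c["intrinsics"]);p=np.linalg.inv(K)@[uv[0],uv[1],1.]
    d=R.from_rotvec(c["attitude"]).as_matrix()@(p*[1,-1,-1]); o=np.asarray(c["origin"])
    return o+d*(z-o[2])/d[2]
def proj(c,P):
    q=R.from_rotvec(c["attitude"]).as_matrix().T@(np.asarray(P)-c["origin"]); q=np.asarray(c["intrinsics"])@(q*[1,-1,-1]); return q[:2]/q[2]
def comps(mask,amin):
    cs,_=cv2.findContours(mask.astype(np.uint8),cv2.RETR_EXTERNAL,cv2.CHAIN_APPROX_NONE)
    return [x for x in cs if cv2.contourArea(x)>=amin]
def hsv(c): return cv2.cvtColor(np.asarray(c["pixels"]),cv2.COLOR_RGB2HSV)
def rect(c,cont,z):
    P=np.array([ray(c,(u,v),z)[:2] for u,v in cont[:,0,:]],np.float32)
    (cx,cy),(w,h),a=cv2.minAreaRect(P); 
    return np.round([cx,cy,w,h,a],4)
E
python3 - <<'E'
from h import *
import pickle
for n in("top","scene"):
    c=pickle.load(open(n+".pkl","rb")); H=hsv(c)
    g=(H[...,0]>45)&(H[...,0]<85)&(H[...,1]>90)&(H[...,2]>25)
    g=cv2.morphologyEx(g.astype(np.uint8),cv2.MORPH_CLOSE,np.ones((5,5)))
    for k in comps(g,150): print(n,"green",cv2.minAreaRect(k)[0],rect(c,k,0.003))
    y=(H[...,0]>18)&(H[...,0]<32)&(H[...,1]>150)&(H[...,2]>120)
    for k in comps(y,25): print(n,"yellow",cv2.minAreaRect(k)[0],rect(c,k,0.031))
c=pickle.load(open("top.pkl","rb"));s=pickle.load(open("scene.pkl","rb"))
t=cv2.cvtColor(np.asarray(c["pixels"]),cv2.COLOR_RGB2BGR);u=cv2.cvtColor(np.asarray(s["pixels"]),cv2.COLOR_RGB2BGR)
A=cv2.resize(t[190:300,150:380],None,fx=3.4,fy=3.4,interpolation=3)
cv2.imwrite("pics/c1.png",A)
B=cv2.resize(u[190:420,270:480],None,fx=2.6,fy=2.6,interpolation=3)
cv2.imwrite("pics/c2.png",B)
E
```

```text
top green (194.83078002929688, 344.64617919921875) [0.2332 0.2836 0.125  0.1655 6.9226]
top green (191.3354034423828, 218.5369110107422) [0.5559 0.2975 0.1287 0.0979 3.278 ]
top green (166.6320343017578, 155.01560974121094) [ 0.7228  0.3645  0.0929  0.0712 24.8054]
top yellow (193.25143432617188, 345.8843688964844) [0.2328 0.2821 0.0278 0.0533 8.4972]
top yellow (189.0, 217.0) [0.5562 0.2977 0.0359 0.0203 0.8381]
top yellow (164.65518188476562, 153.36209106445312) [7.20300e-01 3.62400e-01 2.91000e-02 1.50000e-02 2.36973e+01]
top yellow (387.5000305175781, 149.5) [ 0.7308 -0.2092  0.0724  0.1491 63.3005]
scene green (399.94940185546875, 462.21905517578125) [ 0.7115  0.3596  0.0761  0.0716 24.8037]
scene green (424.4637451171875, 375.4049987792969) [0.5527 0.2961 0.1287 0.0987 3.2542]
scene green (505.86749267578125, 265.21746826171875) [0.2306 0.282  0.1262 0.1651 6.9647]
scene yellow (399.7353515625, 467.0588684082031) [7.21600e-01 3.63300e-01 2.82000e-02 1.70000e-02 2.34419e+01]
scene yellow (425.42803955078125, 371.1040344238281) [0.5563 0.2961 0.0453 0.0231 3.9448]
scene yellow (185.91104125976562, 274.21533203125) [ 0.7324 -0.2055  0.0881  0.1501 63.3429]
scene yellow (510.71014404296875, 255.61463928222656) [0.2233 0.2804 0.0306 0.0478 6.8264]
```

View pics/c1.png

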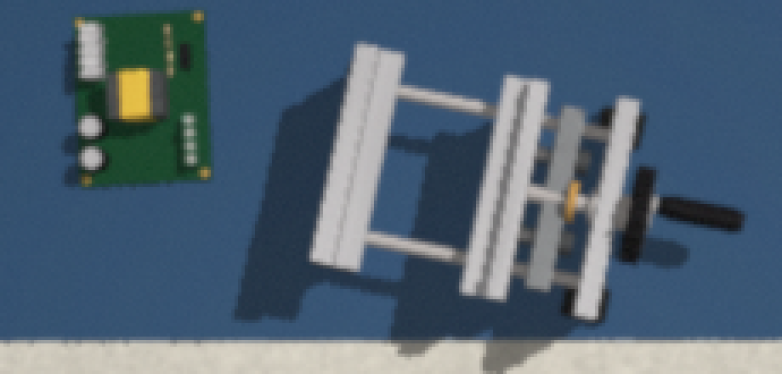

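View pics/c2.png

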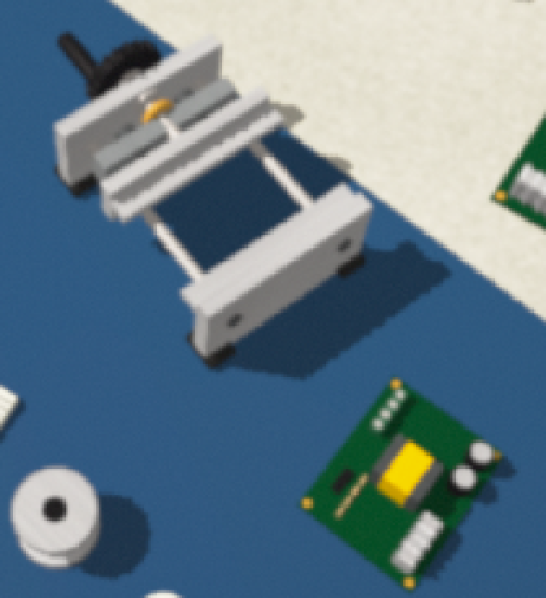

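The crops confirm the choice: the board at (190,219) measures 129x98 mm and has the yellow-wrapped transformer, so it is the middle-sized one. The fixed rail is on the left at top px (255,237), the jaw rail at (298,245), and the crank handle is at px (345..369, 251..255). Next I'll measure the frame and handle.

```bash
python3 - <<'E'
from h import *
import pickle
T=pickle.load(open("top.pkl","rb"));S=pickle.load(open("scene.pkl","rb"))
H=hsv(T); w=(H[...,1]<70)&(H[...,2]>110); w[:, :235]=0;w[:,345:]=0;w[:195]=0;w[287:]=0
wm=cv2.morphologyEx(w.astype(np.uint8),cv2.MORPH_OPEN,np.ones((7,7)))
for k in comps(wm,200):
    b=cv2.boxPoints(cv2.minAreaRect(k)); print("white px",np.round(b,1).tolist())
    for z in(.075,.087): print(z,rect(T,k,z),np.round([ray(T,p,z)[:2] for p in b],4).tolist())
for n,c,(u0,u1,v0,v1) in(("top",T,(325,375,225,290)),("scene",S,(285,345,195,240))):
    H=hsv(c); m=(H[...,2]<55); q=np.zeros_like(m); q[v0:v1,u0:u1]=m[v0:v1,u0:u1]
    for k in comps(q,40):
        print(n,"black",np.round(cv2.minAreaRect(k)[0]),cv2.approxPolyDP(k,2,True)[:,0].tolist())
u=cv2.cvtColor(np.asarray(S["pixels"]),cv2.COLOR_RGB2BGR)[190:270,275:375]
t=cv2.cvtColor(np.asarray(T["pixels"]),cv2.COLOR_RGB2BGR)[215:295,290:390]
cv2.imwrite("pics/c3.png",cv2.resize(np.vstack([u,t]),(600,960)[0:2] if 0 else (375,600),interpolation=3))
E
```

```text
white px [[283.79998779296875, 275.5], [297.3999938964844, 210.39999389648438], [312.6000061035156, 213.5], [299.0, 278.70001220703125]]
0.075 [4.82800e-01 1.96000e-02 3.82000e-02 1.63700e-01 7.82662e+01] [[0.4066, 0.0549], [0.5669, 0.0216], [0.559, -0.0158], [0.3987, 0.0179]]
0.087 [4.81900e-01 1.94000e-02 3.78000e-02 1.62200e-01 7.82662e+01] [[0.4063, 0.0544], [0.5653, 0.0214], [0.5574, -0.0157], [0.3986, 0.0177]]
white px [[240.3000030517578, 266.3999938964844], [253.5, 201.6999969482422], [269.70001220703125, 205.0], [256.3999938964844, 269.70001220703125]]
0.075 [5.04800e-01 1.25700e-01 4.03000e-02 1.62700e-01 7.87549e+01] [[0.4291, 0.1613], [0.5887, 0.1299], [0.5804, 0.0901], [0.4209, 0.1218]]
0.087 [5.0370e-01 1.2450e-01 4.0000e-02 1.6120e-01 7.8755e+01] [[0.4286, 0.1598], [0.5868, 0.1287], [0.5787, 0.0892], [0.4206, 0.1207]]
top black [356. 252.] [[344, 249], [344, 252], [367, 256], [363, 251]]
top black [337. 253.] [[339, 239], [333, 266], [338, 264], [341, 246]]
scene black [312. 209.] [[293, 205], [304, 220], [305, 226], [319, 216], [330, 213], [327, 207], [322, 206], [307, 215], [296, 203]]
```

View pics/c3.png

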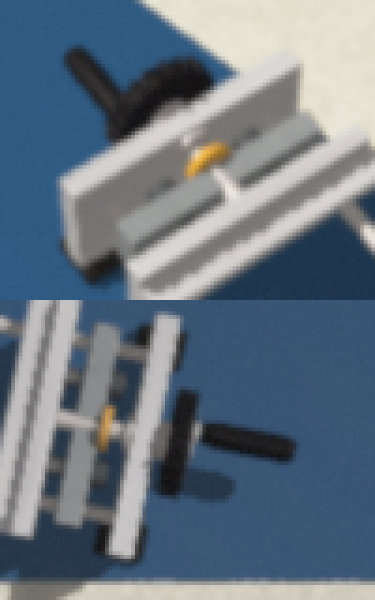

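The handle is visible in both views: tip at scene px (294,205) and top px (367,254), wheel at top px (337,253). I'll sample rail profiles along frame y and triangulate the handle.

```bash
cat >> h.py <<'E'
def tri(cs,uvs):
    A=np.zeros((3,3));b=np.zeros(3)
    for c,uv in zip(cs,uvs):
        o=np.asarray(c["origin"]);d=ray(c,uv,0)-o;d/=np.linalg.norm(d);M=np.eye(3)-np.outer(d,d);A+=M;b+=M@o
    return np.linalg.solve(A,b)
yaw=np.radians(-11.5); FX=np.array([np.cos(yaw),np.sin(yaw)]); FY=np.array([-np.sin(yaw),np.cos(yaw)])
N0=np.array([0.4943,0.0746])
def inF(p): d=np.asarray(p)[:2]-N0; return np.round([d@FX*1e3,d@FY*1e3],1)
E
python3 - <<'E'
from h import *
import pickle
T=pickle.load(open("top.pkl","rb"));S=pickle.load(open("scene.pkl","rb"))
for n,c in(("top",T),("scene",S)):
    g=cv2.cvtColor(np.asarray(c["pixels"]),cv2.COLOR_RGB2GRAY)
    for z in(.075,.087):
        out=[]
        for y in list(range(-84,-26,2))+list(range(22,84,2)):
            P=[proj(c,[*(N0+FX*x/1e3+FY*y/1e3),z]) for x in range(-60,61,3)]
            m=cv2.remap(g,np.float32([[p[0] for p in P]]),np.float32([[p[1] for p in P]]),1)
            out.append(f"{y}:{int(m.mean())}")
        print(n,z," ".join(out))
for a,b in(((366.5,254.3),(295,205.5)),((345,250.5),(304.3,215.3))):
    p=tri((T,S),(a,b));print("handle",p.round(4),inF(p),[ (proj(c,p)-q).round(1) for c,q in((T,a),(S,b))])
for z in(.072,): p=ray(T,(337,252.7),z);print("wheel",p.round(4),inF(p))
for k,z in((((299,239.7)),.087),((256.4,269.7),.075),((269.7,205),.075),((240.3,266.4),.087),((253.5,201.7),.087),((297.4,210.4),.075),((283.8,275.5),.075),((312.6,213.5),.087),((299,278.7),.087)): print(k,inF(ray(T,k,z)))
E
```

```text
top 0.075 -84:101 -82:84 -80:80 -78:82 -76:86 -74:104 -72:146 -70:179 -68:192 -66:191 -64:189 -62:187 -60:176 -58:149 -56:125 -54:123 -52:149 -50:176 -48:189 -46:192 -44:190 -42:176 -40:139 -38:95 -36:68 -34:62 -32:62 -30:64 -28:68 22:90 24:90 26:90 28:91 30:92 32:98 34:125 36:160 38:180 40:187 42:188 44:188 46:190 48:191 50:188 52:179 54:174 56:181 58:189 60:191 62:192 64:191 66:189 68:180 70:146 72:97 74:62 76:53 78:52 80:52 82:52
top 0.087 -84:99 -82:83 -80:81 -78:82 -76:87 -74:108 -72:152 -70:182 -68:192 -66:191 -64:189 -62:187 -60:172 -58:143 -56:122 -54:127 -52:156 -50:180 -48:190 -46:192 -44:188 -42:168 -40:127 -38:85 -36:65 -34:62 -32:63 -30:66 -28:70 22:90 24:90 26:91 28:90 30:93 32:111 34:147 36:175 38:186 40:187 42:188 44:189 46:191 48:189 50:183 52:174 54:179 56:187 58:191 60:191 62:191 64:190 66:184 68:156 70:109 72:67 74:53 76:52 78:52 80:53 82:53
scene 0.075 -84:110 -82:138 -80:177 -78:202 -76:210 -74:210 -72:208 -70:200 -68:177 -66:144 -64:124 -62:119 -60:120 -58:125 -56:140 -54:169 -52:195 -50:208 -48:210 -46:204 -44:181 -42:145 -40:108 -38:80 -36:65 -34:61 -32:61 -3
[... 454 characters left out ...]
61 -28:59 22:70 24:70 26:70 28:70 30:70 32:71 34:87 36:130 38:178 40:202 42:207 44:209 46:210 48:212 50:213 52:212 54:212 56:212 58:213 60:213 62:210 64:200 66:170 68:135 70:119 72:116 74:115 76:113 78:109 80:109 82:112
handle [ 0.4587 -0.1492  0.0557] [   9.7 -226.4] [array([-0.2,  0.2]), array([-0.4, -0. ])]
handle [ 0.4707 -0.0988  0.0767] [  11.4 -174.6] [array([ 1.6, -1.3]), array([2.3, 0.2])]
wheel [ 0.4624 -0.0756  0.072 ] [  -1.3 -153.5]
(299, 239.7) [ 10.5 -56.1]
(256.4, 269.7) [-81.3  31.7]
(269.7, 205) [81.2 32.3]
(240.3, 266.4) [-81.3  70.3]
(253.5, 201.7) [79.8 71.5]
(297.4, 210.4) [ 81.6 -37.4]
(283.8, 275.5) [-82.  -36.8]
(312.6, 213.5) [ 80.  -75.9]
(299, 278.7) [-82.4 -75. ]
```

```bash
cat >> h.py <<'E'
def plan(target,yawdeg=None,show=True):
    s=arm.state(); M=R.from_rotvec(s["ee_rot"]).as_matrix(); p=np.asarray(s["position"])
    th=np.degrees(np.arctan2(M[1,1],M[0,1]))
    turn=0 if yawdeg is None else (th-yawdeg+90)%180-90   # +turn = clockwise from above
    print("t",round(s["time_s"],2),"p",p.round(4),"yaw",th.round(2),"F",np.round(s["force"],1),"w",round(s["width"],4),"ff",round(s["finger_force"],1))
    print("shift mm (now axes)",(M.T@(np.asarray(target)-p)*1e3).round(1),"turn",round(turn,1), "tilt",M[:,2].round(3))
    a=np.radians(th-turn); B=np.column_stack([[-np.sin(a),np.cos(a),0],[np.cos(a),np.sin(a),0],[0,0,-1]])
    print("after turn axes",(B.T@(np.asarray(target)-p)*1e3).round(1), "j",np.round(s["joint_positions"],2))
E
python3 -c "
from h import *
plan([.556,.2968,.15],3.3)"
```

```text
t 0.1 p [0.18   0.624  0.2525] yaw 73.91 F [ 0.  -1.3  0. ] w 0.0856 ff 0.0
shift mm (now axes) [-451.9 -210.1  102.9] turn 70.6 tilt [-0.    -0.002 -1.   ]
after turn axes [-348.3  356.5  102.5] j [-1.36  0.54 -0.    1.54  0.    1.07 -0.07]
```

>>> {"method": "send_rows", "body": {"steps": [{"xyz": [-0.045,-0.021,0.008],"turn": 7},{"xyz": [-0.045,-0.021,0.008]},{"xyz": [-0.045,-0.021,0.008]},{"xyz": [-0.045,-0.021,0.008]},{"xyz": [-0.045,-0.021,0.008]},{"xyz": [-0.045,-0.021,0.008]},{"xyz": [-0.045,-0.021,0.008]},{"xyz": [-0.045,-0.021,0.008]}], "gripper": 1}}

```text
invalid input at $.steps[1]: expected keys xyz, turn
```

>>> {"method": "send_rows", "body": {"steps": [{"turn": 9.1},{"turn": 9.1},{"turn": 9.1},{"turn": 9.1},{"turn": 9.1},{"turn": 9.1},{"turn": 9.1},{"turn": 0}]}}

```text
invalid input at $.steps[0]: expected keys xyz, turn
```

```bash
python3 -c "
from h import *
plan([.556,.2968,.08],3.3)"
```

```text
t 0.1 p [0.18   0.624  0.2525] yaw 73.91 F [ 0.  -1.3  0. ] w 0.0856 ff 0.0
shift mm (now axes) [-451.9 -210.   172.9] turn 70.6 tilt [-0.    -0.002 -1.   ]
after turn axes [-348.3  356.5  172.5] j [-1.36  0.54 -0.    1.54  0.    1.07 -0.07]
```

Both keys are needed in every row.

>>> {"method": "send_rows", "body": {"steps": [{"xyz": [-0.045,-0.021,0.008],"turn": 0},{"xyz": [-0.045,-0.021,0.008],"turn": 0},{"xyz": [-0.045,-0.021,0.008],"turn": 0},{"xyz": [-0.045,-0.021,0.008],"turn": 0},{"xyz": [-0.045,-0.021,0.008],"turn": 0},{"xyz": [-0.045,-0.021,0.008],"turn": 0},{"xyz": [-0.045,-0.021,0.008],"turn": 0},{"xyz": [-0.045,-0.021,0.008],"turn": 0}], "gripper": 1}}

```text
time_s: 1.1
position: [0.4803, 0.3621, 0.1888]
ee_rot: [-0.439, -3.11, 0.001]
force: [-0.7, -0.1, 0.3]
width: 0.0858
finger_force: 0.0
```

>>> {"method": "send_rows", "body": {"steps": [{"xyz": [0,0,0],"turn": 10},{"xyz": [0,0,0],"turn": 10},{"xyz": [0,0,0],"turn": 10},{"xyz": [0,0,0],"turn": 10},{"xyz": [0,0,0],"turn": 10},{"xyz": [0,0,0],"turn": 10},{"xyz": [0,0,0],"turn": 10.6},{"xyz": [0,0,0],"turn": 0}]}}

```text
time_s: 2.1
position: [0.4791, 0.3634, 0.1889]
ee_rot: [2.154, 2.287, -0.001]
force: [-0.6, -0.2, 0.4]
width: 0.0854
finger_force: 0.0
```

```bash
python3 -c "
from h import *
plan([.556,.2968,.08],3.3)"
```

```text
t 2.1 p [0.4791 0.3634 0.1889] yaw 3.43 F [-0.6 -0.2  0.4] w 0.0854 ff 0.0
shift mm (now axes) [-70.9  72.8 109. ] turn 0.1 tilt [-0.    -0.001 -1.   ]
after turn axes [-70.9  72.9 108.9] j [-0.99  0.55  0.36  1.74 -0.24  0.89 -0.46]
```

>>> {"method": "send_rows", "body": {"steps": [{"xyz": [-0.0177,0.0182,0.02],"turn": 0},{"xyz": [-0.0177,0.0182,0.02],"turn": 0},{"xyz": [-0.0177,0.0182,0.02],"turn": 0},{"xyz": [-0.0177,0.0182,0.02],"turn": 0},{"xyz": [0,0,0.02],"turn": 0},{"xyz": [0,0,0.015],"turn": 0},{"xyz": [0,0,0],"turn": 0}]}}

```text
time_s: 2.98
position: [0.5544, 0.2978, 0.0729]
ee_rot: [-2.152, -2.286, 0.004]
force: [-0.9, -0.3, 0.3]
width: 0.0853
finger_force: 0.0
```

```bash
python3 -c "
from h import *
plan([.556,.2968,.028],3.3)
c=grab('scene','pics/s1f.png'); im=cv2.imread('pics/s1f.png')[300:450,340:520]; cv2.imwrite('pics/s1.png',cv2.resize(im,(720,600),interpolation=3))"
```

```text
t 2.98 p [0.5544 0.2978 0.0729] yaw 3.47 F [-0.9 -0.3  0.3] w 0.0853 ff 0.0
shift mm (now axes) [-1.1  1.7 44.9] turn 0.2 tilt [-0.003 -0.001 -1.   ]
after turn axes [-1.1  1.6 44.9] j [-0.77  0.75  0.3   1.71 -0.31  0.73 -0.25]
```

View pics/s1.png

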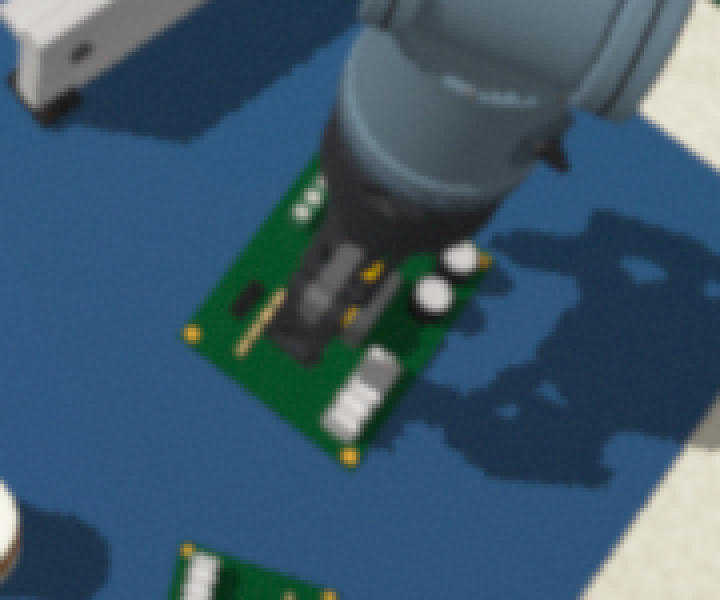

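The crop shows the open gripper over the chosen board, with the transformer's yellow at crop px (360,290) between the fingers. I'll descend and grip.

>>> {"method": "send_rows", "body": {"steps": [{"xyz": [-0.0005,0.0008,0.012],"turn": 0},{"xyz": [-0.0005,0.0008,0.012],"turn": 0},{"xyz": [0,0,0.011],"turn": 0},{"xyz": [0,0,0.01],"turn": 0},{"xyz": [0,0,0],"turn": 0}]}}

```text
time_s: 3.65
position: [0.5572, 0.2956, 0.0282]
ee_rot: [-2.156, -2.284, 0.003]
force: [0.6, -0.4, -0.1]
width: 0.0853
finger_force: 0.0
```

>>> {"method": "send_rows", "body": {"steps": [{"xyz": [0,0,0],"turn": 0},{"xyz": [0,0,0],"turn": 0},{"xyz": [0,0,0],"turn": 0},{"xyz": [0,0,0],"turn": 0},{"xyz": [0,0,0],"turn": 0},{"xyz": [0,0,0],"turn": 0},{"xyz": [0,0,0],"turn": 0},{"xyz": [0,0,0],"turn": 0}], "gripper": -1}}

```text
time_s: 4.65
position: [0.5581, 0.2962, 0.0298]
ee_rot: [-2.156, -2.285, -0.001]
force: [-1.6, 0.9, 5.4]
width: 0.0327
finger_force: 62.6
```

>>> {"method": "send_rows", "body": {"steps": [{"xyz": [0,0,-0.01],"turn": 0},{"xyz": [0,0,-0.03],"turn": 0},{"xyz": [0,0,-0.03],"turn": 5},{"xyz": [0,0,-0.03],"turn": 5},{"xyz": [0,0,-0.03],"turn": 5},{"xyz": [0,0,0],"turn": 0},{"xyz": [0,0,0],"turn": 0}]}}

```text
time_s: 5.52
position: [0.557, 0.2957, 0.1581]
ee_rot: [-2.434, -1.986, 0.003]
force: [-0.8, 0.3, -3.2]
width: 0.033
finger_force: 61.5
```

```bash
python3 -c "
from h import *
t=N0-.004*FY
print(t); plan([*t,.15],-11.5)"
```

```text
[0.49350253 0.0706803 ]
t 5.53 p [0.557  0.2957 0.1581] yaw -11.59 F [-0.8  0.3 -3.2] w 0.033 ff 61.5
shift mm (now axes) [-233.2  -17.     8.4] turn -0.1 tilt [-0.002 -0.001 -1.   ]
after turn axes [-233.2  -17.3    8.1] j [-0.85  0.65  0.42  1.68 -0.33  0.88 -0.5 ]
```

>>> {"method": "send_rows", "body": {"steps": [{"xyz": [-0.02,-0.0025,0],"turn": 0},{"xyz": [-0.04,-0.0025,0],"turn": 0},{"xyz": [-0.04,-0.0025,0],"turn": 0},{"xyz": [-0.04,-0.0025,0],"turn": 0},{"xyz": [-0.04,-0.0025,0],"turn": 0},{"xyz": [-0.035,-0.0025,0],"turn": 0},{"xyz": [-0.018,-0.002,0],"turn": 0},{"xyz": [0,0,0],"turn": 0}]}}

```text
time_s: 6.52
position: [0.4935, 0.0705, 0.1588]
ee_rot: [-2.437, -1.982, 0.002]
force: [0.4, 0.7, -2.2]
width: 0.0332
finger_force: 61.5
```

>>> {"method": "send_rows", "body": {"steps": [{"xyz": [0,0,0.015],"turn": 0},{"xyz": [0,0,0.015],"turn": 0},{"xyz": [0,0,0],"turn": 0},{"xyz": [0,0,0],"turn": 0}]}}

```text
time_s: 7.02
position: [0.4941, 0.0715, 0.1291]
ee_rot: [2.436, 1.984, -0.001]
force: [0.1, -1.1, -3.1]
width: 0.0329
finger_force: 61.4
```

```bash
python3 -c "
from h import *
t=N0-.004*FY
plan([*t,.106],-11.5)
import pickle
for n,b in(('top',(190,300,220,370)),('scene',(190,340,260,460))):
    c=grab(n,f'pics/{n}2f.png'); pickle.dump(c,open(n+'2.pkl','wb'))
    H=hsv(c); g=(H[...,0]>45)&(H[...,0]<85)&(H[...,1]>90)&(H[...,2]>25)
    g=cv2.morphologyEx(g.astype(np.uint8),cv2.MORPH_CLOSE,np.ones((5,5)))
    m=np.zeros_like(g);m[b[0]:b[1],b[2]:b[3]]=g[b[0]:b[1],b[2]:b[3]]
    for k in comps(m,80):
        zb=arm.state()['position'][2]-.027; r=rect(c,k,zb); print(n,cv2.contourArea(k),r,inF(r[:2]))
a=cv2.imread('pics/top2f.png')[180:300,220:380];b=cv2.imread('pics/scene2f.png')[190:340,270:470]
cv2.imwrite('pics/p2.png',np.vstack([cv2.resize(a,(400,300),interpolation=3),cv2.resize(b,(400,300),interpolation=3)]))"
```

```text
t 7.03 p [0.4941 0.0715 0.1291] yaw -11.66 F [ 0.1 -1.1 -3.1] w 0.0329 ff 61.4
shift mm (now axes) [-0.9 -0.5 23.1] turn -0.2 tilt [-0. -0. -1.]
after turn axes [-0.9 -0.5 23.1] j [-0.57  0.5   0.42  2.04 -0.33  0.66 -0.13]
top 180.5 [4.88300e-01 3.29000e-02 1.77000e-02 1.27700e-01 8.10082e+01] [  2.4 -42.1]
scene 1014.0 [4.92300e-01 7.15000e-02 9.73000e-02 1.29500e-01 7.85437e+01] [-1.3 -3.4]
```

View pics/p2.png

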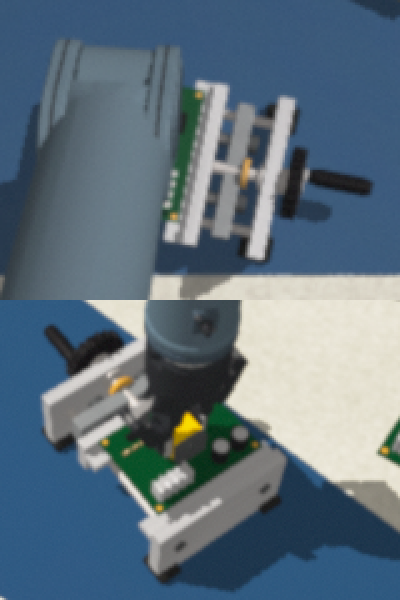

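Held level above the frame, the board sits 1–2 mm too far toward the fixed rail: board edge at top view crop px (200,100), jaw face at (212,95). I'll shift it 1.5 mm toward the wheel and lower it.

>>> {"method": "send_rows", "body": {"steps": [{"xyz": [-0.0015,0,0.006],"turn": 0},{"xyz": [0,0,0.006],"turn": 0},{"xyz": [0,0,0.006],"turn": 0},{"xyz": [0,0,0.002],"turn": 0},{"xyz": [0,0,0],"turn": 0},{"xyz": [0,0,0],"turn": 0}]}}

```text
time_s: 7.88
position: [0.4939, 0.0698, 0.1094]
ee_rot: [2.436, 1.984, 0.0]
force: [0.4, 0.9, -2.8]
width: 0.033
finger_force: 61.4
```

>>> {"method": "send_rows", "body": {"steps": [{"xyz": [0,0,0.001],"turn": 0},{"xyz": [0,0,0.001],"turn": 0},{"xyz": [0,0,0.001],"turn": 0},{"xyz": [0,0,0],"turn": 0}]}}

```text
time_s: 8.38
position: [0.4937, 0.0698, 0.1062]
ee_rot: [-2.436, -1.984, 0.0]
force: [0.1, 0.6, -3.0]
width: 0.033
finger_force: 61.4
```

>>> {"method": "send_rows", "body": {"steps": [{"xyz": [0,0,0.0007],"turn": 0},{"xyz": [0,0,0],"turn": 0}]}}

```text
time_s: 8.62
position: [0.4937, 0.0698, 0.1055]
ee_rot: [-2.436, -1.984, 0.0]
force: [-0.2, -0.4, -2.9]
width: 0.0329
finger_force: 61.4
```

>>> {"method": "send_rows", "body": {"steps": [{"xyz": [0,0,0.0007],"turn": 0},{"xyz": [0,0,0],"turn": 0}]}}

```text
time_s: 8.88
position: [0.4937, 0.0698, 0.1049]
ee_rot: [-2.436, -1.984, 0.0]
force: [0.5, -0.1, -2.6]
width: 0.033
finger_force: 61.4
```

>>> {"method": "send_rows", "body": {"steps": [{"xyz": [0,0,0.0007],"turn": 0},{"xyz": [0,0,0],"turn": 0}]}}

```text
time_s: 9.12
position: [0.4938, 0.0698, 0.1047]
ee_rot: [-2.436, -1.983, -0.0]
force: [-3.0, -0.9, 5.0]
width: 0.0328
finger_force: 62.5
```

Contact came at exactly the expected ledge height. Release and back off.

>>> {"method": "send_rows", "body": {"steps": [{"xyz": [0,0,0],"turn": 0},{"xyz": [0,0,0],"turn": 0},{"xyz": [0,0,0],"turn": 0},{"xyz": [0,0,0],"turn": 0},{"xyz": [0,0,0],"turn": 0},{"xyz": [0,0,0],"turn": 0}], "gripper": 1}}

```text
time_s: 9.88
position: [0.4937, 0.0698, 0.1042]
ee_rot: [-2.436, -1.984, 0.0]
force: [0.4, -0.3, 1.1]
width: 0.0855
finger_force: 0.0
```

>>> {"method": "send_rows", "body": {"steps": [{"xyz": [0,0,-0.015],"turn": 0},{"xyz": [0,0,-0.03],"turn": 0},{"xyz": [0,0,-0.03],"turn": 0},{"xyz": [-0.03,0,-0.02],"turn": 0},{"xyz": [-0.06,0,0],"turn": 0},{"xyz": [-0.06,0,0],"turn": 0},{"xyz": [-0.04,0,0],"turn": 0},{"xyz": [0,0,0],"turn": 0}]}}

```text
time_s: 10.88
position: [0.4545, -0.1197, 0.2003]
ee_rot: [2.441, 1.975, 0.001]
force: [0.4, 0.2, 0.4]
width: 0.0853
finger_force: 0.0
```

```bash
python3 -c "
from h import *
plan([.46,-.12,.2],-11.5)
import pickle
for n,b in(('top',(190,300,220,370)),('scene',(190,340,260,460))):
    c=grab(n,f'pics/{n}3f.png'); pickle.dump(c,open(n+'3.pkl','wb'))
    H=hsv(c); g=(H[...,0]>45)&(H[...,0]<85)&(H[...,1]>90)&(H[...,2]>25)
    g=cv2.morphologyEx(g.astype(np.uint8),cv2.MORPH_CLOSE,np.ones((5,5)))
    m=np.zeros_like(g);m[b[0]:b[1],b[2]:b[3]]=g[b[0]:b[1],b[2]:b[3]]
    for k in comps(m,80):
        r=rect(c,k,.078); print(n,cv2.contourArea(k),r,inF(r[:2]))
a=cv2.imread('pics/top3f.png')[180:300,220:380];b=cv2.imread('pics/scene3f.png')[190:340,270:470]
cv2.imwrite('pics/p3.png',np.vstack([cv2.resize(a,(400,300),interpolation=3),cv2.resize(b,(400,300),interpolation=3)]))"
```

```text
t 10.88 p [ 0.4545 -0.1197  0.2003] yaw -12.06 F [0.4 0.2 0.4] w 0.0853 ff 0.0
shift mm (now axes) [0.9 5.4 0.3] turn -0.6 tilt [ 0.001 -0.001 -1.   ]
after turn axes [0.9 5.5 0.3] j [-0.3   0.34  0.55  2.07 -0.25  0.79  0.2 ]
top 1633.5 [4.9540e-01 7.1400e-02 9.6600e-02 1.2860e-01 7.8577e+01] [ 1.7 -2.9]
scene 2289.0 [4.92200e-01 6.90000e-02 9.83000e-02 1.30800e-01 7.84142e+01] [-0.9 -5.9]
```

View pics/p3.png

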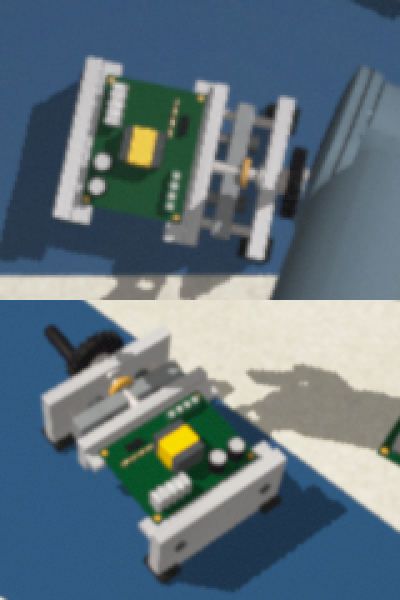

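The board lies flat in the frame with both long edges inside the rails, transformer at top crop px (142,147). Next I'll solve for the crank angle from the handle centrelines in both views.

```bash
python3 - <<'E'
from h import *
import pickle
from scipy.optimize import least_squares
T=pickle.load(open("top.pkl","rb"));S=pickle.load(open("scene.pkl","rb"))
def P(x,y,z): return [*(N0+FX*x+FY*y),z]
obs={"T":((345,250.5),(367.9,254.5)),"S":((304.3,215.3),(294.2,204.7))}
def perp(c,a,b,q):
    A=proj(c,a);B=proj(c,b);d=(B-A)/np.hypot(*(B-A));v=np.array(q)-A;return d[0]*v[1]-d[1]*v[0]
def f(p,full=True):
    ph,yt,x0=p; a=P(x0+.025*np.sin(ph),yt+.06,.072+.025*np.cos(ph)); b=P(x0+.025*np.sin(ph),yt,.072+.025*np.cos(ph))
    r=[]
    for n,c in(("T",T),("S",S)):
        r+=[perp(c,a,b,obs[n][0]),perp(c,a,b,obs[n][1])]; r+=list((proj(c,b)-obs[n][1])*.7)
    return r+[(x0+.0005)/.001]
for ph in(0.4,1.5,2.7,-.5):
    s=least_squares(f,[ph,-.225,0]); print(np.degrees(s.x[0])%360,s.x[1:]*1e3,s.cost,np.round(s.fun,1))
for ph in range(0,360,45):
  print(ph,[proj(c,P(-.0005+.025*np.sin(np.radians(ph)),y,.072+.025*np.cos(np.radians(ph)))).round(1).tolist() for c in(T,S) for y in(-.165,-.225)])
print("wheel c",proj(T,P(-.0005,-.15,.072)),proj(S,P(-.0005,-.15,.072)))
E
```

```text
46.557239400163276 [-218.34734282   -2.07817931] 29.709576396761843 [ 3.9  3.3 -2.1 -2.8 -1.6 -2.4 -0.5 -3.2 -1.6]
46.55870828574581 [-218.34746853   -2.07841625] 29.70957641001488 [ 3.9  3.3 -2.1 -2.8 -1.6 -2.4 -0.5 -3.2 -1.6]
158.6848535296916 [-231.96591553   -0.68339251] 2.48811983900821 [-0.5 -1.1  0.1  0.8  1.5  0.7 -0.2  0.5 -0.2]
46.556918327848706 [-218.3473152   -2.0781275] 29.70957640701979 [ 3.9  3.3 -2.1 -2.8 -1.6 -2.4 -0.5 -3.2 -1.6]
0 [[342.3, 252.7], [366.6, 257.6], [313.3, 210.4], [297.8, 192.5]]
45 [[343.5, 245.7], [367.7, 250.6], [306.7, 216.2], [291.3, 198.3]]
90 [[343.6, 243.3], [367.5, 248.2], [304.2, 222.5], [289.1, 204.6]]
135 [[342.6, 246.8], [366.2, 251.5], [307.3, 225.4], [292.3, 207.8]]
180 [[341.1, 253.9], [364.6, 258.6], [313.9, 223.5], [298.9, 206.0]]
225 [[339.9, 260.7], [363.5, 265.4], [320.2, 217.8], [305.1, 200.5]]
270 [[339.7, 263.3], [363.6, 268.1], [322.8, 211.6], [307.5, 194.3]]
315 [[340.7, 260.0], [364.9, 264.9], [320.0, 208.5], [304.5, 190.9]]
wheel c [335.66501898 252.08228377] [317.529176   221.58152682]
```

```bash
python3 -c "
from h import *
t=N0+.0084*FX-.208*FY
print(t); plan([*t,.0517],-11.5)"
```

```text
[ 0.46106284 -0.13089903]
t 10.97 p [ 0.4555 -0.1161  0.1998] yaw -11.73 F [-0.1  0.2  0.5] w 0.0854 ff 0.0
shift mm (now axes) [-13.5   8.4 148.1] turn -0.2 tilt [ 0.001  0.001 -1.   ]
after turn axes [-13.4   8.4 148.1] j [-0.3   0.34  0.55  2.07 -0.25  0.79  0.19]
```

>>> {"method": "send_rows", "body": {"steps": [{"xyz": [-0.0067,0.0042,0.01],"turn": -0.2},{"xyz": [-0.0067,0.0042,0.02],"turn": 0},{"xyz": [0,0,0.03],"turn": 0},{"xyz": [0,0,0.02],"turn": 0},{"xyz": [0,0,0],"turn": 0},{"xyz": [0,0,0],"turn": 0}]}}

```text
time_s: 11.72
position: [0.4613, -0.1309, 0.1195]
ee_rot: [2.431, 1.989, 0.0]
force: [-0.8, -0.9, 0.5]
width: 0.0853
finger_force: 0.0
```

```bash
python3 -c "
from h import *
t=N0+.0084*FX-.208*FY
plan([*t,.0517],-11.5)
grab('scene','pics/s4f.png'); im=cv2.imread('pics/s4f.png')[150:270,250:410]; cv2.imwrite('pics/s4.png',cv2.resize(im,(720,540),interpolation=3))"
```

```text
t 11.72 p [ 0.4613 -0.1309  0.1195] yaw -11.44 F [-0.8 -0.9  0.5] w 0.0853 ff 0.0
shift mm (now axes) [-0.  -0.3 67.8] turn 0.1 tilt [ 0. -0. -1.]
after turn axes [-0.  -0.2 67.8] j [-0.19  0.5   0.46  2.1  -0.37  0.62  0.33]
```

View pics/s4.png

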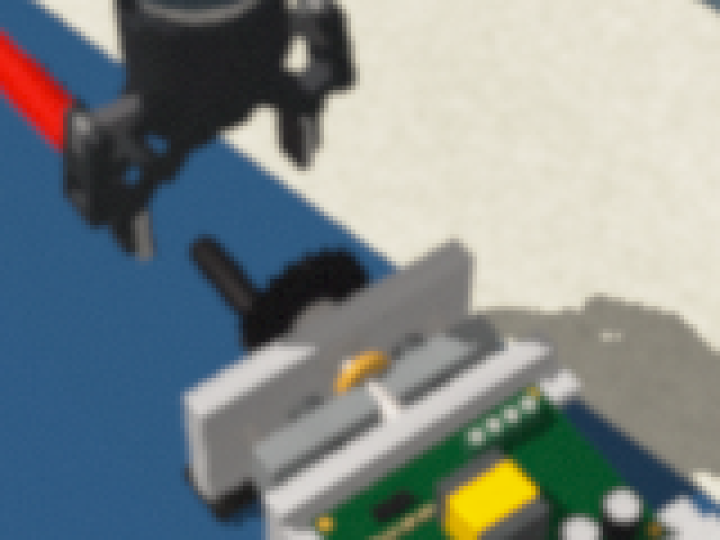

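The fingers straddle the handle: tips at crop px (145,255) and (300,160), handle from (205,250) to (250,305) running behind the wheel, so it is in the low position as solved. I'll descend and grip.

>>> {"method": "send_rows", "body": {"steps": [{"xyz": [0,0,0.015],"turn": 0},{"xyz": [0,0,0.02],"turn": 0},{"xyz": [0,0,0.018],"turn": 0},{"xyz": [0,0,0.0148],"turn": 0},{"xyz": [0,0,0],"turn": 0},{"xyz": [0,0,0],"turn": 0}]}}

```text
time_s: 12.52
position: [0.4611, -0.1313, 0.0517]
ee_rot: [2.432, 1.988, 0.001]
force: [-0.2, 0.4, 0.8]
width: 0.0854
finger_force: 0.0
```

>>> {"method": "send_rows", "body": {"steps": [{"xyz": [0,0,0],"turn": 0},{"xyz": [0,0,0],"turn": 0},{"xyz": [0,0,0],"turn": 0},{"xyz": [0,0,0],"turn": 0},{"xyz": [0,0,0],"turn": 0},{"xyz": [0,0,0],"turn": 0},{"xyz": [0,0,0],"turn": 0},{"xyz": [0,0,0],"turn": 0}], "gripper": -1}}

```text
time_s: 13.52
position: [0.4611, -0.1311, 0.0516]
ee_rot: [2.432, 1.988, 0.001]
force: [0.6, 0.9, 6.4]
width: 0.016
finger_force: 58.5
```

```bash
cat >> h.py <<'E'
def feel():
    s=arm.state();p=np.asarray(s["position"]);F=np.asarray(s["force"]);x,y=inF(p);x+=.7;z=(p[2]-.003-.072)*1e3
    ph=np.arctan2(x,z); t=np.array([np.cos(ph),-np.sin(ph)]);r=np.array([np.sin(ph),np.cos(ph)])
    f=np.array([F[:2]@FX,F[2]])
    print("t",round(s["time_s"],2),"x,y,z",x.round(1),y,z.round(1),"rad",np.hypot(x,z).round(1),"phi",np.degrees(ph).round(1)%360,"Ftan(resist)",(-f@t).round(1),"Frad",(f@r).round(1),"Fy",(F[:2]@FY).round(1),"w",round(s["width"],4))
E
python3 -c "
from h import *
feel()"
```

```text
t 13.53 x,y,z 9.1 -208.2 -23.4 rad 25.1 phi 158.8 Ftan(resist) 2.7 Frad -5.8 Fy 1.0 w 0.016
```

```bash
python3 - <<'E'
import numpy as np
a=np.radians(np.arange(160,560+1,8)); y=25*np.sin(a);d=-25*np.cos(a)
for k in range(0,len(a)-1): print(round(np.degrees(a[k+1])),round(np.diff(y)[k],1),round(np.diff(d)[k],1),end=" | ")
E
```

```text
168 -3.4 1.0 | 176 -3.5 0.5 | 184 -3.5 0.0 | 192 -3.5 -0.5 | 200 -3.4 -1.0 | 208 -3.2 -1.4 | 216 -3.0 -1.8 | 224 -2.7 -2.2 | 232 -2.3 -2.6 | 240 -2.0 -2.9 | 248 -1.5 -3.1 | 256 -1.1 -3.3 | 264 -0.6 -3.4 | 272 -0.1 -3.5 | 280 0.4 -3.5 | 288 0.8 -3.4 | 296 1.3 -3.2 | 304 1.7 -3.0 | 312 2.1 -2.7 | 320 2.5 -2.4 | 328 2.8 -2.1 | 336 3.1 -1.6 | 344 3.3 -1.2 | 352 3.4 -0.7 | 360 3.5 -0.2 | 368 3.5 0.2 | 376 3.4 0.7 | 384 3.3 1.2 | 392 3.1 1.6 | 400 2.8 2.1 | 408 2.5 2.4 | 416 2.1 2.7 | 424 1.7 3.0 | 432 1.3 3.2 | 440 0.8 3.4 | 448 0.4 3.5 | 456 -0.1 3.5 | 464 -0.6 3.4 | 472 -1.1 3.3 | 480 -1.5 3.1 | 488 -2.0 2.9 | 496 -2.3 2.6 | 504 -2.7 2.2 | 512 -3.0 1.8 | 520 -3.2 1.4 | 528 -3.4 1.0 | 536 -3.5 0.5 | 544 -3.5 -0.0 | 552 -3.5 -0.5 | 560 -3.4 -1.0 |
```

>>> {"method": "send_rows", "body": {"steps": [{"xyz": [0,-0.0032,0.001],"turn": 0},{"xyz": [0,-0.0034,0.0005],"turn": 0},{"xyz": [0,0,0],"turn": 0}]}}

```text
time_s: 13.9
position: [0.4569, -0.1303, 0.0501]
ee_rot: [2.429, 1.985, 0.004]
force: [6.9, -1.3, -6.4]
width: 0.0161
finger_force: 58.9
```

```bash
python3 -c "
from h import *
feel()"
```

```text
t 13.9 x,y,z 4.9 -208.2 -24.9 rad 25.4 phi 168.9 Ftan(resist) 5.7 Frad 7.7 Fy 0.1 w 0.0161
```

>>> {"method": "send_rows", "body": {"steps": [{"xyz": [0,-0.0035,0.0002],"turn": 0},{"xyz": [0,-0.0035,-0.0003],"turn": 0},{"xyz": [0,-0.0034,-0.001],"turn": 0},{"xyz": [0,-0.0032,-0.0014],"turn": 0},{"xyz": [0,-0.003,-0.0018],"turn": 0},{"xyz": [0,-0.0027,-0.0022],"turn": 0}]}}

```text
time_s: 14.65
position: [0.4326, -0.1252, 0.0558]
ee_rot: [-2.429, -1.985, 0.004]
force: [-4.8, 1.2, -14.8]
width: 0.0159
finger_force: 59.8
```

```bash
python3 -c "
from h import *
feel()"
```

```text
t 14.65 x,y,z -19.9 -208.1 -19.2 rad 27.6 phi 226.1 Ftan(resist) 7.2 Frad 13.8 Fy 0.2 w 0.0159
```

>>> {"method": "send_rows", "body": {"steps": [{"xyz": [0,-0.003,-0.0009],"turn": 0},{"xyz": [0,-0.0024,-0.0009],"turn": 0},{"xyz": [0,-0.002,-0.0029],"turn": 0},{"xyz": [0,-0.0015,-0.0031],"turn": 0},{"xyz": [0,-0.0011,-0.0033],"turn": 0},{"xyz": [0,-0.0006,-0.0034],"turn": 0}]}}

```text
time_s: 15.4
position: [0.425, -0.1237, 0.0713]
ee_rot: [-2.432, -1.988, -0.0]
force: [-3.7, 2.1, -6.9]
width: 0.0164
finger_force: 60.4
```

```bash
sed -i 's/x+=.7;z=(p\[2\]-.003-.072)/x+=3.2;z=(p[2]-.003-.0708)/' h.py; python3 -c "
from h import *
feel()"
```

```text
t 15.4 x,y,z -25.1 -208.1 -2.5 rad 25.2 phi 264.3 Ftan(resist) 6.5 Frad 4.7 Fy 1.3 w 0.0164
```

>>> {"method": "send_rows", "body": {"steps": [{"xyz": [0,-0.0001,-0.0035],"turn": 0},{"xyz": [0,0.0004,-0.0035],"turn": 0},{"xyz": [0,0.0008,-0.0034],"turn": 0},{"xyz": [0,0.0013,-0.0032],"turn": 0},{"xyz": [0,0.0017,-0.003],"turn": 0},{"xyz": [0,0.0021,-0.0027],"turn": 0},{"xyz": [0,0.0025,-0.0024],"turn": 0}]}}

```text
time_s: 16.27
position: [0.4339, -0.1255, 0.0931]
ee_rot: [2.432, 1.988, 0.001]
force: [-3.3, 2.5, -5.5]
width: 0.0168
finger_force: 60.7
```

```bash
python3 -c "
from h import *
feel()"
```

```text
t 16.27 x,y,z -16.1 -208.1 19.3 rad 25.1 phi 320.1 Ftan(resist) 6.4 Frad -1.9 Fy 1.8 w 0.0168
```

>>> {"method": "send_rows", "body": {"steps": [{"xyz": [0,0.0028,-0.0021],"turn": 0},{"xyz": [0,0.0031,-0.0016],"turn": 0},{"xyz": [0,0.0033,-0.0012],"turn": 0},{"xyz": [0,0.0034,-0.0007],"turn": 0}]}}

```text
time_s: 16.77
position: [0.4459, -0.128, 0.0985]
ee_rot: [-2.432, -1.988, 0.0]
force: [-5.0, 2.6, -2.7]
width: 0.0162
finger_force: 60.8
```

```bash
python3 -c "
from h import *
feel()"
```

```text
t 16.77 x,y,z -3.8 -208.2 24.7 rad 25.0 phi 351.2 Ftan(resist) 5.8 Frad -1.9 Fy 1.5 w 0.0162
```

>>> {"method": "send_rows", "body": {"steps": [{"xyz": [0,0.0035,-0.0002],"turn": 0},{"xyz": [0,0.0035,0.0002],"turn": 0},{"xyz": [0,0.0034,0.0007],"turn": 0}]}}

```text
time_s: 17.15
position: [0.456, -0.1301, 0.0978]
ee_rot: [-2.432, -1.988, 0.0]
force: [-5.5, 3.0, -1.5]
width: 0.0161
finger_force: 61.0
```

```bash
python3 -c "
from h import *
feel()"
```

```text
t 17.15 x,y,z 6.5 -208.2 24.0 rad 24.9 phi 15.2 Ftan(resist) 5.4 Frad -3.0 Fy 1.8 w 0.0161
```

>>> {"method": "send_rows", "body": {"steps": [{"xyz": [0,0.0033,0.0012],"turn": 0},{"xyz": [0,0.0031,0.0016],"turn": 0}]}}

```text
time_s: 17.4
position: [0.4622, -0.1314, 0.095]
ee_rot: [-2.432, -1.988, 0.0]
force: [-6.8, 2.9, -0.6]
width: 0.0163
finger_force: 61.1
```

```bash
python3 -c "
from h import *
feel()"
```

```text
t 17.4 x,y,z 12.8 -208.2 21.2 rad 24.8 phi 31.1 Ftan(resist) 5.9 Frad -4.2 Fy 1.5 w 0.0163
```

>>> {"method": "send_rows", "body": {"steps": [{"xyz": [0,0.0028,0.0021],"turn": 0},{"xyz": [0,0.0025,0.0024],"turn": 0}]}}

```text
time_s: 17.65
position: [0.4675, -0.1325, 0.0905]
ee_rot: [-2.432, -1.988, 0.0]
force: [-7.3, 2.7, 0.8]
width: 0.0165
finger_force: 61.3
```

```bash
python3 -c "
from h import *
feel()"
```

```text
t 17.65 x,y,z 18.2 -208.3 16.7 rad 24.7 phi 47.4 Ftan(resist) 5.8 Frad -5.1 Fy 1.2 w 0.0165
```

>>> {"method": "send_rows", "body": {"steps": [{"xyz": [0,0.0018,0.0027],"turn": 0},{"xyz": [0,0.0013,0.003],"turn": 0}]}}

```text
time_s: 17.9
position: [0.4712, -0.1332, 0.0852]
ee_rot: [2.432, 1.988, 0.001]
force: [-6.0, 2.6, 5.4]
width: 0.0164
finger_force: 61.5
```

```bash
python3 -c "
from h import *
feel()"
```

```text
t 17.9 x,y,z 22.0 -208.3 11.4 rad 24.8 phi 62.7 Ftan(resist) 7.7 Frad -3.3 Fy 1.4 w 0.0164
```

>>> {"method": "send_rows", "body": {"steps": [{"xyz": [0,0.001,0.0032],"turn": 0},{"xyz": [0,0.0006,0.0034],"turn": 0}]}}

```text
time_s: 18.15
position: [0.4733, -0.1337, 0.0789]
ee_rot: [2.432, 1.987, 0.003]
force: [-5.4, 3.4, 5.8]
width: 0.016
finger_force: 61.7
```

```bash
python3 -c "
from h import *
feel()"
```

```text
t 18.15 x,y,z 24.2 -208.3 5.1 rad 24.7 phi 78.2 Ftan(resist) 6.9 Frad -4.6 Fy 2.2 w 0.016
```

>>> {"method": "send_rows", "body": {"steps": [{"xyz": [0,0.0001,0.0035],"turn": 0},{"xyz": [0,0,0],"turn": 0}]}}

```text
time_s: 18.4
position: [0.4738, -0.1338, 0.0752]
ee_rot: [2.431, 1.986, 0.003]
force: [-2.3, 2.2, 2.6]
width: 0.0161
finger_force: 61.4
```

```bash
python3 -c "
from h import *
feel()"
```

```text
t 18.4 x,y,z 24.7 -208.3 1.4 rad 24.7 phi 86.6 Ftan(resist) 2.7 Frad -2.5 Fy 1.7 w 0.0161
```

>>> {"method": "send_rows", "body": {"steps": [{"xyz": [0,-0.0003,0.0035],"turn": 0}]}}

```text
time_s: 18.52
position: [0.4738, -0.1338, 0.0721]
ee_rot: [2.431, 1.986, 0.004]
force: [-3.3, 2.5, 8.5]
width: 0.0163
finger_force: 61.9
```

```bash
python3 -c "
from h import *
feel()"
```

```text
t 18.52 x,y,z 24.7 -208.3 -1.7 rad 24.8 phi 94.0 Ftan(resist) 8.2 Frad -4.4 Fy 1.7 w 0.0163
```

>>> {"method": "send_rows", "body": {"steps": [{"xyz": [0,-0.0006,0.0034],"turn": 0}]}}

```text
time_s: 18.65
position: [0.4734, -0.1337, 0.0686]
ee_rot: [2.43, 1.986, 0.004]
force: [-3.7, 2.5, 8.7]
width: 0.0164
finger_force: 62.0
```

```bash
python3 -c "
from h import *
feel()"
```

```text
t 18.65 x,y,z 24.2 -208.3 -5.2 rad 24.7 phi 102.0 Ftan(resist) 7.7 Frad -5.8 Fy 1.8 w 0.0164
```

>>> {"method": "send_rows", "body": {"steps": [{"xyz": [0,-0.0011,0.0033],"turn": 0}]}}

```text
time_s: 18.77
position: [0.4726, -0.1335, 0.0654]
ee_rot: [2.43, 1.986, 0.005]
force: [-3.1, 3.0, 9.3]
width: 0.0159
finger_force: 62.1
```

```bash
python3 -c "
from h import *
feel()"
```

```text
t 18.77 x,y,z 23.4 -208.3 -8.4 rad 24.8 phi 109.6 Ftan(resist) 7.5 Frad -6.6 Fy 2.3 w 0.0159
```

```bash
cat > look.py <<'E'
from h import *
import pickle
old=pickle.load(open("scene3.pkl","rb")); c=arm.camera("scene")
for n,c in(("old",old),("now",c)):
    H=hsv(c);g=(H[...,0]>45)&(H[...,0]<85)&(H[...,1]>90)&(H[...,2]>25)
    g=cv2.morphologyEx(g.astype(np.uint8),cv2.MORPH_CLOSE,np.ones((5,5)));m=np.zeros_like(g);m[190:340,260:460]=g[190:340,260:460]
    k=max(comps(m,80),key=cv2.contourArea); r=rect(c,k,.078); print(n,r,inF(r[:2]))
    G=cv2.cvtColor(np.asarray(c["pixels"]),cv2.COLOR_RGB2GRAY)
    out=[]
    for y in range(-84,-40,2):
        P=[proj(c,[*(N0+FX*x/1e3+FY*y/1e3),.087]) for x in range(-30,61,3)]
        v=cv2.remap(G,np.float32([[p[0] for p in P]]),np.float32([[p[1] for p in P]]),1); out.append(f"{y}:{int(v.mean())}")
    print(" ".join(out))
E
python3 look.py
```

```text
old [4.92200e-01 6.90000e-02 9.83000e-02 1.30800e-01 7.84142e+01] [-0.9 -5.9]
-84:141 -82:123 -80:108 -78:112 -76:140 -74:179 -72:203 -70:210 -68:211 -66:209 -64:200 -62:174 -60:141 -58:122 -56:117 -54:111 -52:95 -50:77 -48:70 -46:71 -44:71 -42:66
now [4.93300e-01 7.37000e-02 9.23000e-02 1.30700e-01 7.83391e+01] [-0.8 -1.1]
-84:141 -82:152 -80:158 -78:161 -76:162 -74:161 -72:156 -70:142 -68:123 -66:121 -64:150 -62:187 -60:206 -58:211 -56:210 -54:208 -52:195 -50:165 -48:128 -46:96 -44:68 -42:57
```

>>> {"method": "send_rows", "body": {"steps": [{"xyz": [0,-0.0017,0.003],"turn": 0},{"xyz": [0,-0.0022,0.0028],"turn": 0}]}}

```text
time_s: 19.08
position: [0.47, -0.133, 0.06]
ee_rot: [2.429, 1.984, 0.007]
force: [-0.3, 2.6, 10.4]
width: 0.0165
finger_force: 62.2
```

```bash
python3 -c "
from h import *
feel()"
```

```text
t 19.07 x,y,z 20.7 -208.3 -13.8 rad 24.9 phi 123.6 Ftan(resist) 8.2 Frad -6.4 Fy 2.4 w 0.0165
```

>>> {"method": "send_rows", "body": {"steps": [{"xyz": [0,-0.0024,0.0025],"turn": 0}]}}

```text
time_s: 19.2
position: [0.4683, -0.1327, 0.0577]
ee_rot: [2.428, 1.984, 0.008]
force: [1.6, 2.4, 11.0]
width: 0.0164
finger_force: 62.2
```

```bash
python3 -c "
from h import *
feel()"
```

```text
t 19.2 x,y,z 19.1 -208.3 -16.1 rad 25.0 phi 130.1 Ftan(resist) 9.1 Frad -6.2 Fy 2.6 w 0.0164
```

>>> {"method": "send_rows", "body": {"steps": [{"xyz": [0,-0.0031,0.0018],"turn": 0}]}}

```text
time_s: 19.32
position: [0.4669, -0.1324, 0.0562]
ee_rot: [2.425, 1.982, 0.011]
force: [6.4, 2.5, 8.0]
width: 0.0165
finger_force: 61.9
```

```bash
python3 -c "
from h import *
feel()"
```

```text
t 19.32 x,y,z 17.6 -208.3 -17.6 rad 24.9 phi 135.0 Ftan(resist) 9.7 Frad -1.6 Fy 3.7 w 0.0165
```

>>> {"method": "send_rows", "body": {"steps": [{"xyz": [0,-0.0033,0.0014],"turn": 0}]}}

```text
time_s: 19.45
position: [0.4656, -0.1321, 0.0551]
ee_rot: [2.423, 1.98, 0.014]
force: [10.5, 0.4, 1.5]
width: 0.0164
finger_force: 61.5
```

```bash
python3 -c "
from h import *
feel()"; python3 look.py | tail -1
```

```text
t 19.45 x,y,z 16.2 -208.3 -18.7 rad 24.7 phi 139.1 Ftan(resist) 8.7 Frad 5.5 Fy 2.5 w 0.0164
-84:133 -82:145 -80:155 -78:160 -76:161 -74:161 -72:159 -70:152 -68:135 -66:127 -64:151 -62:186 -60:206 -58:211 -56:210 -54:208 -52:196 -50:166 -48:130 -46:96 -44:69 -42:57
```

>>> {"method": "send_rows", "body": {"steps": [{"xyz": [0,-0.0018,0.0023],"turn": 0}]}}

```text
time_s: 19.62
position: [0.4632, -0.1316, 0.0529]
ee_rot: [2.424, 1.981, 0.013]
force: [3.4, 2.2, 12.1]
width: 0.0166
finger_force: 62.2
```

```bash
python3 -c "
from h import *
feel()"
```

```text
t 19.62 x,y,z 13.9 -208.2 -20.9 rad 25.1 phi 146.4 Ftan(resist) 9.1 Frad -8.5 Fy 2.8 w 0.0166
```

>>> {"method": "send_rows", "body": {"steps": [{"xyz": [0,-0.002,0.0012],"turn": 0}]}}

```text
time_s: 19.75
position: [0.4611, -0.1312, 0.0516]
ee_rot: [2.424, 1.981, 0.012]
force: [6.1, 2.3, 9.5]
width: 0.0162
finger_force: 62.1
```

```bash
python3 -c "
from h import *
feel()"
```

```text
t 19.75 x,y,z 11.7 -208.2 -22.2 rad 25.1 phi 152.2 Ftan(resist) 9.3 Frad -5.8 Fy 3.5 w 0.0162
```

>>> {"method": "send_rows", "body": {"steps": [{"xyz": [0,-0.0015,0.0003],"turn": 0}]}}

```text
time_s: 19.88
position: [0.4604, -0.131, 0.0513]
ee_rot: [2.423, 1.98, 0.014]
force: [9.4, 0.5, 3.5]
width: 0.0163
finger_force: 61.7
```

```bash
python3 -c "
from h import *
feel()"
```

```text
t 19.88 x,y,z 10.9 -208.2 -22.5 rad 25.0 phi 154.1 Ftan(resist) 9.7 Frad 0.9 Fy 2.3 w 0.0163
```

>>> {"method": "send_rows", "body": {"steps": [{"xyz": [0,0,0],"turn": 0},{"xyz": [0,0,0],"turn": 0}]}}

```text
time_s: 20.12
position: [0.4603, -0.131, 0.0513]
ee_rot: [2.423, 1.981, 0.013]
force: [7.9, 1.8, 4.9]
width: 0.016
finger_force: 61.7
```

```bash
python3 -c "
from h import *
feel()"
```

```text
t 20.12 x,y,z 10.8 -208.2 -22.5 rad 25.0 phi 154.4 Ftan(resist) 8.8 Frad -1.2 Fy 3.3 w 0.016
```

Resistance reads 9.7 N while turning with almost no radial load, which is the firm set point. I'll release and lift away.

>>> {"method": "send_rows", "body": {"steps": [{"xyz": [0,0,0],"turn": 0},{"xyz": [0,0,0],"turn": 0},{"xyz": [0,0,0],"turn": 0},{"xyz": [0,0,0],"turn": 0},{"xyz": [0,0,0],"turn": 0},{"xyz": [0,0,0],"turn": 0}], "gripper": 1}}

```text
time_s: 20.88
position: [0.4526, -0.1294, 0.0488]
ee_rot: [-2.433, -1.988, 0.0]
force: [0.9, 0.5, 0.3]
width: 0.0853
finger_force: 0.0
```

>>> {"method": "send_rows", "body": {"steps": [{"xyz": [0,0,-0.015],"turn": 0},{"xyz": [0,0,-0.03],"turn": 0},{"xyz": [0,0,-0.03],"turn": 0},{"xyz": [0,0,-0.03],"turn": 0},{"xyz": [-0.02,0,-0.02],"turn": 0},{"xyz": [-0.02,0,0],"turn": 0},{"xyz": [0,0,0],"turn": 0},{"xyz": [0,0,0],"turn": 0}]}}

```text
time_s: 21.88
position: [0.4447, -0.1679, 0.174]
ee_rot: [-2.432, -1.988, -0.0]
force: [0.3, 0.4, -0.4]
width: 0.0853
finger_force: 0.0
```

```bash
python3 look.py; python3 -c "
from h import *
grab('scene','pics/s5f.png'); im=cv2.imread('pics/s5f.png')[170:330,260:440]; cv2.imwrite('pics/s5.png',cv2.resize(im,(675,600),interpolation=3))"
```

```text
old [4.92200e-01 6.90000e-02 9.83000e-02 1.30800e-01 7.84142e+01] [-0.9 -5.9]
-84:141 -82:123 -80:108 -78:112 -76:140 -74:179 -72:203 -70:210 -68:211 -66:209 -64:200 -62:174 -60:141 -58:122 -56:117 -54:111 -52:95 -50:77 -48:70 -46:71 -44:71 -42:66
now [4.93300e-01 7.37000e-02 9.23000e-02 1.30700e-01 7.83391e+01] [-0.8 -1.1]
-84:130 -82:143 -80:153 -78:159 -76:161 -74:161 -72:160 -70:155 -68:142 -66:133 -64:153 -62:186 -60:206 -58:211 -56:210 -54:208 -52:196 -50:167 -48:130 -46:97 -44:69 -42:58
```

View pics/s5.png

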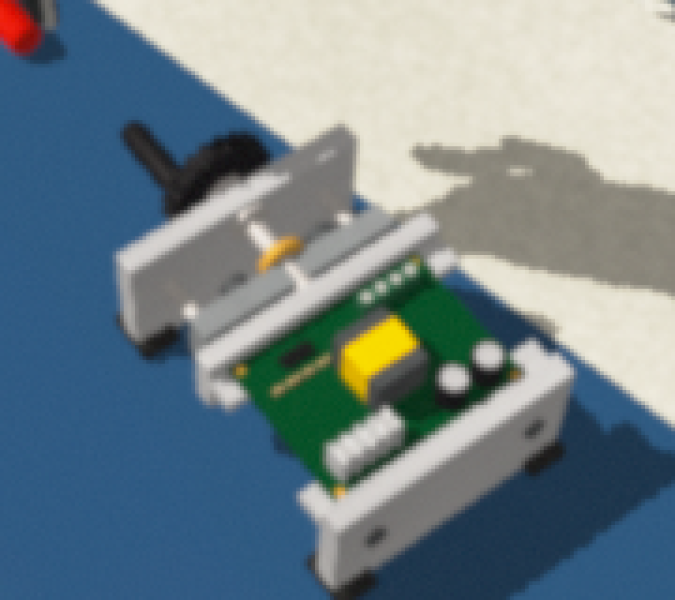

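The picture shows the board clamped flat between jaw and fixed rail, from crop px (240,370) to (520,380). The crank is released and the gripper is clear. Handing in.

```bash
python3 -c "
from bench import arm
print(arm.finish_job())"
```

```text
the job is handed in; nothing more can be done
None
```

I set the middle-sized board flat on the ledges and wound the crank clockwise to about 9.7 N. I then let go and handed the job in at about 22 s of robot time; no verdict came back, and the clamping force is judged only from the crank feel.

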